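# Draw a straightedge out of its slotted case through a short opening

### The job

Take the long flat aluminium straightedge out of the fixed grey steel case: grip it by its upper edge through the opening in the case's top, first slide it straight up and level, just out of its slotted wooden rests while it is still under the top, then tilt it and draw it out diagonally through the opening, which is shorter than the straightedge. Do not disturb the two nuts lying on the case's top. Finish while still holding the straightedge in the gripper, level, still on edge and at rest, with all of it clear above the case by a hand's breadth (10 cm) or more, touching nothing else.

Things in the scene. Friction and masses are not known exactly. Their poses are not given: they have to be found in the camera images.
- case: Closed grey sheet-steel case fixed to the bench, 168 (its x) by 328 (its y) by 121 mm high with its 35 mm wooden base board. Origin on the bench under its middle, z up. Walls 3 mm thick; inner floor at z = 38 mm; the top plate is 4 mm thick (underside at z = 117 mm, upper face at z = 121 mm) and solid but for one opening. Inside are only two wooden rests and the straightedge.
- opening (a point): Middle of the rectangular opening in the case's top, level with the top's upper face; 45 mm along the case's +y from its middle. Axes as the case. It is 130 mm wide in x and 160 mm long in y: in the case's frame x from -65 to +65 mm, y from -35 to +125 mm.
- rest_tail (a point): Fixed slotted wooden rest in the case, 60 mm in x by 16 mm in y, at case y = -27 mm: point at the middle of its top, 75 mm above the bench. Its slot runs along y at x = 0, 11 mm wide and 12 mm deep (slot floor 63 mm above the bench).
- rest_lead (a point): The second slotted wooden rest, just like the first, at case y = +75 mm: point at the middle of its top, 75 mm above the bench.
- bar_centre (a point): Centre (half-way up) of a loose plain aluminium straightedge, 8 mm thick (x), 220 mm long (y), 28 mm high (z), 90 to 180 g. It stands on edge in both slots along case y, centre at case y about -15 mm, 77 mm above the bench; its -y end is hidden some 90 mm under the solid top. Grip its upper edge between the rests (case y -15 to +60 mm), fingers closing along x.
- bar_lead (a point): Middle of the straightedge's +y end face, 110 mm from its centre, half-way up; the end seen in the opening (about 30 mm short of the opening's +y end), with a dark round mark near it.
- bar_tail (a point): Middle of the straightedge's -y end face, 110 mm from its centre, half-way up; the end that is hidden under the case's solid top.
- big_nut_centre (a point): Centre of a loose rusty hex nut, 34 x 36 x 16 mm, lying on the solid part of the case's top; to be left alone.
- small_nut_centre (a point): Centre of a loose bright small hex nut, 20 x 19 x 9 mm, lying on the solid part of the case's top; to be left alone.

How it is judged:
By the outcome, as a careful person would: the job done as asked, in the order asked, and still so for the second after the job is handed in, while the arm keeps its last pose, push and grip.
It also fails if it takes over 48 s, if anything falls off the work surface, if the arm or the gripper's body presses on something with over 40 N, if the wrist force passes 120 N, or if a joint passes its speed limit or range.

### The arm

A 7-joint arm with a two-finger parallel gripper is mounted at the origin on a cart in front of the work surface, level with it; the furniture and walls round the work are solid. World frame = base frame: x ahead of the robot, y to its left, z up, the work surface at z = 0. Lengths are in m, angles in degrees, forces in N, time in s.
With the tool pointing down it reaches from about 0.4 to 0.925 m from the base axis. Payload 4.1 kg.
Tool frame: the origin (TCP) lies at the very end of the fingers, on their centre line; the grasp point (between the pads) lies 19 mm behind it; x points along the fingers, z is the direction in which the jaws open and shut, and the axes are right-handed (so a half turn about x gives the same grasp; the last joint's range is limited). The gripper opens to 85 mm and grips with 20 to 120 N. Pads are 22 mm wide; open, the fingers measure 114 mm over their backs; the gripper's body (76 mm by 85 mm) begins 54 mm behind the grasp point. The pads swing forward as they close: fully open they stand 13 mm farther back than shut.
Start: joints at [67.666, 22.827, 2.584, 88.041, -1.071, 69.15, -2.905], TCP at [0.186, -0.623, 0.231] pointing down, gripper open.
Joint ranges: [-161.44, 161.44], [-28.35, 127.94], [-78.24, 83.42], [0, 140.83], [-78.03, 258.03], [13.02, 114.36], [-168.23, 168.23]. Speed limits (degrees/s): [147.25, 147.25, 180, 180, 180, 180, 180].

### API

Orientations are given as a 3x3 rotation matrix whose columns are the frame's x, y, z axes.
In Python, from rig import status, optics, r gives the robot as it stands.
- The arm moves only by the tool drive_tool, never from a script. Its argument "series" is a list that holds one entry, the list of rows, each a list of 5 numbers: the shift along the tool's x, y, z in m, then the turn about the tool's x in rad, then the closure, from 0 (fully open) to 1 (shut). A call has 1 to 5 rows; each row is the pose to reach, as a shift and turn from the pose commanded when the call began, along the tool's axes at that moment; what a row does not reach only later rows make up. A row lasts 1/10 s, in which the tool goes at most 50 mm and 8.59 degrees, less where a joint would pass 70% of its speed; a pose out of reach is approached as far as the arm can. A call with a gripper value outside its range is refused whole. The fingers move at their own pace and stop on an object; the grip force is fixed at half the most. Time passes only in rows, so rows that repeat a pose let the fingers close. It gives the time, the measured TCP pose, the force and the opening at its end, in the units of the state.
- status.state(): the state, without advancing time (a new reading comes with each control period).
- optics.snapshot(name): name is "scene" or "top" or "wrist"; returns a dict with "color" (420x560x3 uint8, red, green, blue), "mtx" (3x3 intrinsics, pixels), "R" (3x3) and "t" (3): a world point X has camera coordinates R X + t. Camera axes: x right, y down, z forward; pixel columns grow to the right and rows downward; lengths in m; the calibration is good to about 2 mm. The wrist camera is an equidistant fisheye: a pixel r from the principal point sees the ray r / f radians off the axis. A picture is of the moment at which its call begins. There is no depth.
- r.hand_in(): hands the job in, once; it reports no verdict.
The state is a dict: "time_s": time; "qpos": joint angles; "qvel": joint speeds; "joint_torque": joint torques, N m; "tcp_pos": TCP position; "orientation": TCP orientation; "force": force on the tool from outside, world axes, zero at the start; "torque": the same for the moment, N m; "finger_gap": opening from 0.0 (shut) to 1.0 (fully open).
Only numpy, scipy, OpenCV 4.12 (cv2) and the standard library are available. Lean on these libraries where they do the work, as an engineer would, in place of code of your own. Each camera call takes 0.05 s, during which the arm holds its last target.

## Working session

There is one attempt and no reset: what is moved stays moved. The work goes in short steps, Python scripts to look and compute and a tool call to move; the robot and the scene stay as the last step left them, time stands still between calls to the robot, and variables do not carry over. Pictures are saved under pics/ and viewed, and the job is handed in when it is done.

Besides the shell and the picture viewer there is one more tool, called as a command line: name --argument value ..., lists and objects as JSON in quotes. drive_tool: Moves the arm, as the interface text tells. Its arguments: {"type":"object","properties":{"series":{"type":"array"}},"required":["series"]}

```bash
mkdir -p pics; ls; python3 - <<'E'
from rig import status, optics, r
import cv2,numpy as np
s=status.state()
for k,v in s.items(): print(k,np.round(v,4).tolist())
for n in ["scene","top","wrist"]:
    o=optics.snapshot(n); cv2.imwrite(f"pics/{n}0.png",o["color"][:,:,::-1])
    print(n,np.round(o["mtx"],1).tolist(),np.round(o["R"],4).tolist(),np.round(o["t"],4).tolist())
E
```

```text
pics
time_s 0.0
qpos [67.6666, 22.8719, 2.5806, 88.1142, -1.0711, 69.1515, -2.9033]
qvel [-0.0543, 0.1054, 0.0324, -0.1252, -0.0663, -0.0286, 0.0536]
joint_torque [-0.0, -47.5137, 1.3643, -25.4218, 0.0114, 0.0095, 0.0]
tcp_pos [0.1862, -0.6221, 0.2303]
orientation [[-0.0007, 0.958, 0.2868], [0.0018, 0.2868, -0.958], [-1.0, -0.0001, -0.002]]
force [0.2305, 0.2621, -0.188]
torque [-0.0312, -0.0094, -0.0289]
finger_gap 0.9979
scene [[405.3, 0.0, 273.9], [0.0, 405.3, 210.4], [0.0, 0.0, 1.0]] [[-0.4305, -0.9026, 0.0004], [-0.4202, 0.2, -0.8851], [0.7988, -0.3812, -0.4654]] [0.2498, 0.3268, 0.4534]
top [[498.9, 0.0, 272.2], [0.0, 498.9, 213.2], [0.0, 0.0, 1.0]] [[-0.0255, -0.9996, -0.0116], [-0.994, 0.0266, -0.1058], [0.1061, 0.0088, -0.9943]] [0.0191, 0.5522, 0.8856]
wrist [[325.2, 0.0, 281.2], [0.0, 325.2, 207.9], [0.0, 0.0, 1.0]] [[0.2869, -0.9579, -0.0021], [-0.9157, -0.2749, 0.2933], [-0.2815, -0.0822, -0.956]] [-0.649, -0.0391, 0.3793]
```

View pics/scene0.png

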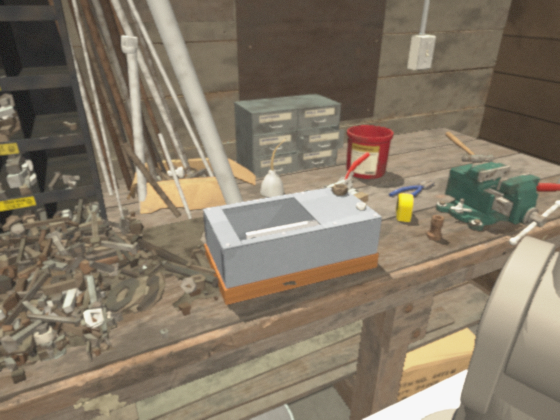

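View pics/top0.png

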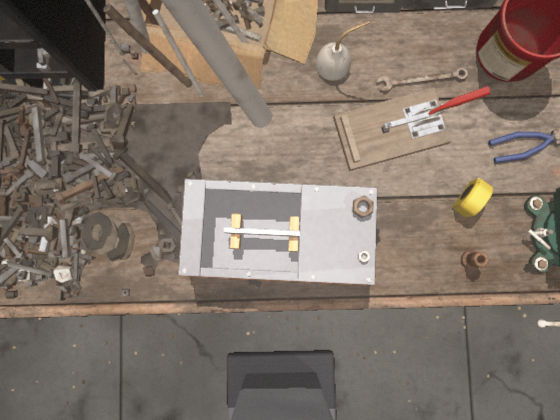

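View pics/wrist0.png

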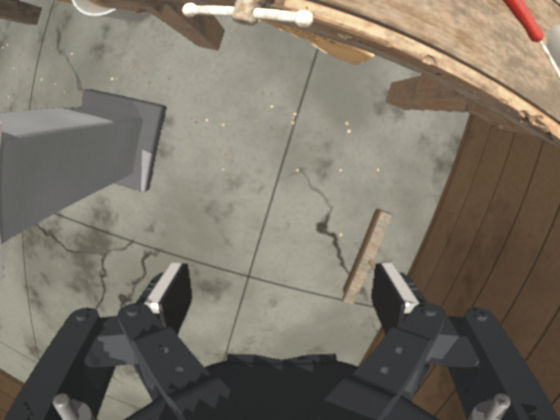

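```bash
python3 - <<'E'
import cv2
a=cv2.imread("pics/top0.png")[165:300,165:390]; cv2.imwrite("pics/topc.png",cv2.resize(a,None,fx=3.5,fy=3.5,interpolation=cv2.INTER_CUBIC))
a=cv2.imread("pics/scene0.png")[170:310,190:390]; cv2.imwrite("pics/scenec.png",cv2.resize(a,None,fx=4,fy=4,interpolation=cv2.INTER_CUBIC))
E
```

```text
(no output)
```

View pics/topc.png

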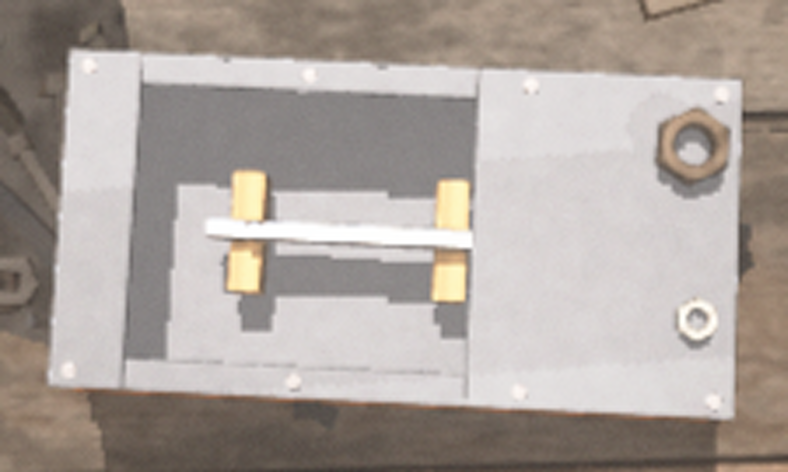

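View pics/scenec.png

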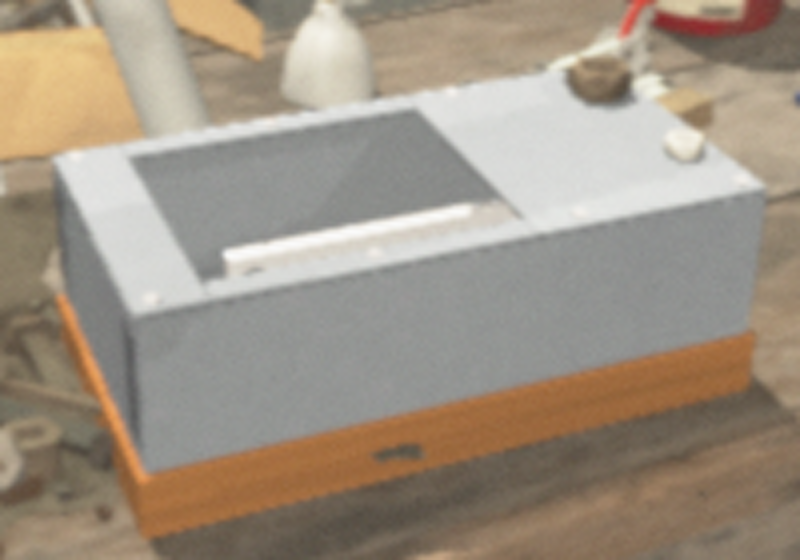

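```bash
cat > h.py <<'E'
import numpy as np
from rig import status, optics, r
import cv2
def onplane(o,uv,z):
    K,R,t=map(np.array,(o["mtx"],o["R"],o["t"]))
    d=R.T@np.linalg.inv(K)@np.array([uv[0],uv[1],1.]); c=-R.T@t
    return c+d*(z-c[2])/d[2]
def proj(o,X):
    p=np.array(o["R"])@X+o["t"]; p=np.array(o["mtx"])@p; return p[:2]/p[2]
E
python3 - <<'E'
from h import *
o=optics.snapshot("top"); s=optics.snapshot("scene")
c=lambda u,v:(u/3.5+165-.35,v/3.5+165-.35)
sc=lambda u,v:(u/4+190-.37,v/4+170-.37)
P=[onplane(o,c(*p),.121) for p in [(70,50),(741,80),(733,417),(50,384)]]
for p in P: print(np.round(p,4))
print([np.linalg.norm(P[i]-P[i-1]).round(4) for i in range(4)])
m=np.mean(P,0); yv=(P[0]+P[3]-P[1]-P[2])/2; print("centre",m,"yaw dir",np.degrees(np.arctan2(-yv[0],yv[1])))
for p in [(478,70),(468,396),(139,56),(124,385)]: print("open",onplane(o,c(*p),.121).round(4))
for p in [(207,229),(472,240)]: print("bar",onplane(o,c(*p),.091).round(4))
print("rests",[onplane(o,c(*p),.075).round(4) for p in [(250,171),(245,292),(453,180),(449,301)]])
print("nuts",onplane(o,c(694,145),.137).round(4),onplane(o,c(697,320),.13).round(4))
for p in [(56,158),(768,188),(138,315),(560,68)]: print("scene",onplane(s,sc(*p),.121).round(4))
print("bar scene lead",onplane(s,sc(228,255),.091).round(4),onplane(s,sc(470,210),.091).round(4))
E
```

```text
[0.604  0.1481 0.121 ]
[ 0.5809 -0.1696  0.121 ]
[ 0.4233 -0.1584  0.121 ]
[0.4465 0.1585 0.121 ]
[np.float64(0.1579), np.float64(0.3185), np.float64(0.158), np.float64(0.3177)]
centre [ 0.51367503 -0.0053308   0.121     ] yaw dir -4.177865911869682
open [ 0.5891 -0.0455  0.121 ]
open [ 0.436 -0.036  0.121]
open [0.6002 0.1152 0.121 ]
open [0.4452 0.124  0.121 ]
bar [0.5192 0.0874 0.091 ]
bar [ 0.5105 -0.0415  0.091 ]
rests [array([0.5488, 0.0672, 0.075 ]), array([0.4887, 0.0707, 0.075 ]), array([ 0.5416, -0.0337,  0.075 ]), array([ 0.4817, -0.0299,  0.075 ])]
nuts [ 0.5487 -0.1432  0.137 ] [ 0.4683 -0.1422  0.13  ]
scene [0.5994 0.1483 0.121 ]
scene [ 0.4194 -0.1563  0.121 ]
scene [0.4442 0.159  0.121 ]
scene [ 0.5835 -0.1412  0.121 ]
bar scene lead [0.5206 0.0876 0.091 ] [ 0.5088 -0.0416  0.091 ]
```

drive_tool --series '[[[-0.05,0.0,0.0,0,0],[-0.07,0.035,-0.036,-0.08,0.3],[-0.08,0.07,-0.073,-0.17,0.5],[-0.08,0.105,-0.11,-0.25,0.5],[-0.08,0.14,-0.146,-0.33,0.5]]]'

```text
time_s: 0.75
tcp_pos: [0.2762, -0.4472, 0.312]
orientation: [[0.001, 0.812, 0.584], [-0.001, 0.584, -0.812], [-1.0, -0.0, 0.002]]
force: [0.7, 0.7, 0.3]
finger_gap: 0.498
```

drive_tool --series '[[[0,0.042,-0.022,-0.08,0.5],[0,0.083,-0.043,-0.16,0.5],[0,0.125,-0.064,-0.24,0.5],[0,0.167,-0.086,-0.315,0.5],[0,0.209,-0.108,-0.393,0.5]]]'

```text
time_s: 1.25
tcp_pos: [0.3831, -0.2376, 0.3114]
orientation: [[0.0, 0.526, 0.85], [-0.001, 0.85, -0.526], [-1.0, -0.0, 0.001]]
force: [0.3, -0.1, -0.0]
finger_gap: 0.497
```

```bash
cat >> h.py <<'E'
def togo(goal,ang):
    s=status.state(); R=np.array(s["orientation"]); d=R.T@(np.array(goal)-s["tcp_pos"])
    a=np.degrees(np.arctan2(R[1,2],R[0,2])); print(s["time_s"],np.round(s["tcp_pos"],4),"togo",d.round(4),"turn",round(np.radians(-(ang-a)),4),"ang",a.round(2))
E
python3 -c "
from h import *
togo((.5152,.0226,.2),-4.2)"
```

```text
1.25 [ 0.3831 -0.2376  0.3114] togo [ 0.1113  0.2908 -0.0246] turn -0.4807 ang -31.74
```

drive_tool --series '[[[0.02,0.047,-0.005,-0.1,0.5],[0.04,0.094,-0.01,-0.2,0.5],[0.05,0.141,-0.014,-0.3,0.5],[0.06,0.188,-0.018,-0.4,0.5],[0.06,0.235,-0.022,-0.481,0.5]]]'

```text
time_s: 1.75
tcp_pos: [0.4876, -0.0266, 0.25]
orientation: [[-0.002, 0.072, 0.997], [-0.0, 0.997, -0.072], [-1.0, -0.0, -0.002]]
force: [0.7, -0.1, 0.0]
finger_gap: 0.496
```

drive_tool --series '[[[0.02,0.03,0,0,0.5],[0.05,0.05,0,0,0.5],[0.05,0.05,0,0,0.5],[0.05,0.05,0,0,0.5],[0.05,0.05,0,0,0.5]]]'

```text
time_s: 2.25
tcp_pos: [0.4928, 0.0201, 0.2023]
orientation: [[0.002, 0.078, 0.997], [-0.001, 0.997, -0.078], [-1.0, -0.001, 0.002]]
force: [0.5, -0.5, 0.2]
finger_gap: 0.5
```

```bash
python3 -c "
from h import *
togo((.5152,.0226,.2),-4.2)
for n in ['top','wrist','scene']:
    o=optics.snapshot(n); cv2.imwrite(f'pics/{n}1.png',o['color'][:,:,::-1])
"
```

```text
2.25 [0.4928 0.0201 0.2023] togo [0.0023 0.0042 0.0222] turn -0.0049 ang -4.48
```

View pics/wrist1.png

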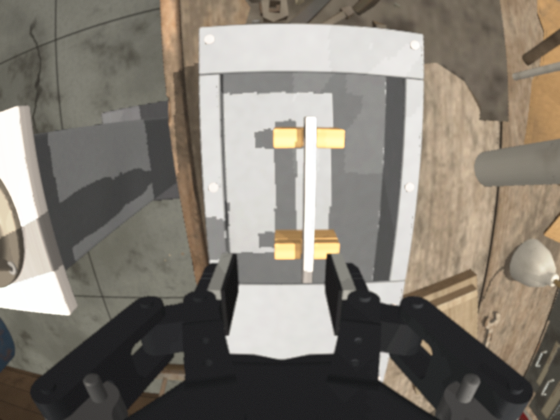

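View pics/scene1.png

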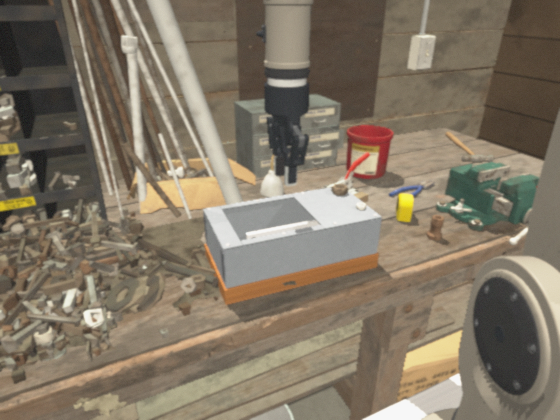

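drive_tool --series '[[[0.0,0.002,0.011,0,0.5],[0.02,0.004,0.022,-0.004,0.5],[0.04,0.004,0.022,-0.004,0.5],[0.05,0.004,0.022,-0.004,0.5],[0.05,0.004,0.022,-0.004,0.5]]]'

```text
time_s: 2.9
tcp_pos: [0.5135, 0.0235, 0.15]
orientation: [[-0.003, 0.072, 0.997], [0.0, 0.997, -0.072], [-1.0, -0.0, -0.003]]
force: [-0.2, 1.0, 0.0]
finger_gap: 0.5
```

```bash
cat >> h.py <<'E'
def fish(o,uv,z):
    K,R,t=map(np.array,(o["mtx"],o["R"],o["t"]))
    a=np.array([(uv[0]-K[0,2])/K[0,0],(uv[1]-K[1,2])/K[1,1]]); th=np.linalg.norm(a)
    d=R.T@np.array([*(a/th*np.sin(th)),np.cos(th)]); c=-R.T@t
    return c+d*(z-c[2])/d[2]
E
python3 -c "
from h import *
togo((.5152,.0226,.066),-4.2)
o=optics.snapshot('wrist'); im=o['color']; cv2.imwrite('pics/wrist2.png',im[:,:,::-1])
g=im.min(2)>235
for v in range(30,300,15):
    c=np.where(g[v,240:330])[0]
    if len(c)>2: print(v,c.min()+240,c.max()+240,fish(o,((c.min()+c.max())/2+240,v),.091).round(4))
"
```

```text
2.9 [0.5135 0.0235 0.15  ] togo [ 0.084  -0.0008  0.0019] turn 0.001 ang -4.14
135 281 293 [0.5205 0.0829 0.091 ]
150 281 292 [0.5196 0.0735 0.091 ]
165 281 293 [0.5192 0.0641 0.091 ]
180 281 292 [0.5182 0.0545 0.091 ]
195 281 292 [0.5176 0.0447 0.091 ]
210 281 292 [0.5169 0.0346 0.091 ]
225 281 292 [0.5162 0.0243 0.091 ]
240 282 291 [0.5155 0.0136 0.091 ]
255 281 291 [0.5144 0.0025 0.091 ]
270 281 291 [ 0.5136 -0.0091  0.091 ]
285 281 290 [ 0.5125 -0.0212  0.091 ]
```

View pics/wrist2.png

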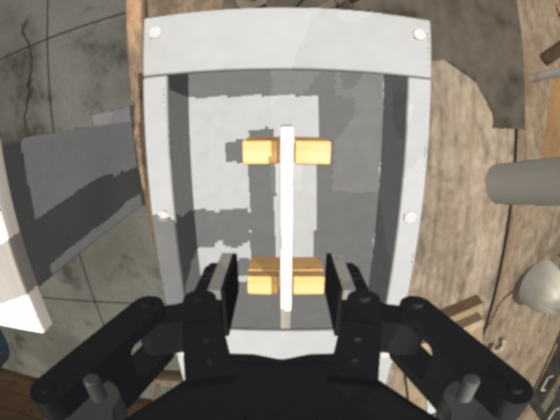

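drive_tool --series '[[[0.03,-0.001,0.002,0,0.5],[0.055,-0.001,0.002,0,0.5],[0.075,-0.001,0.002,0,0.5],[0.084,-0.001,0.002,0,0.5],[0.084,-0.001,0.002,0,0.5]]]'

```text
time_s: 3.45
tcp_pos: [0.516, 0.0227, 0.0671]
orientation: [[-0.001, 0.072, 0.997], [-0.0, 0.997, -0.072], [-1.0, -0.0, -0.001]]
force: [-0.4, 0.4, 0.7]
finger_gap: 0.503
```

```bash
python3 -c "
from h import *
togo((.516,.0226,.066),-4.2)
o=optics.snapshot('wrist'); im=o['color']; cv2.imwrite('pics/wrist3.png',im[:,:,::-1])
print(status.state()['force'])
"
```

```text
3.45 [0.516  0.0227 0.0671] togo [ 0.0011 -0.0001 -0.    ] turn 0.0014 ang -4.12
[-0.06807259 -0.09282147  0.45499185]
```

View pics/wrist3.png

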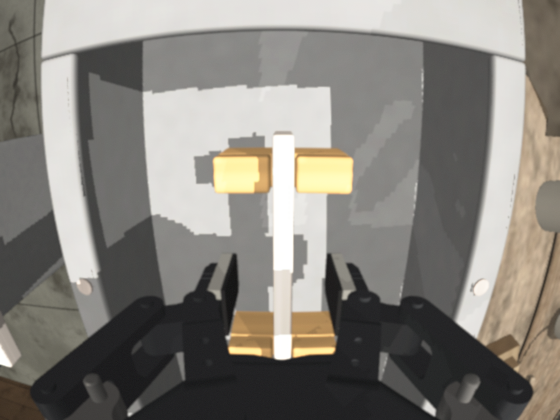

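The bar (column ~283) lies midway between the pads (237 and 328), so I close the gripper.

drive_tool --series '[[[0,0,0,0,0.75],[0,0,0,0,1],[0,0,0,0,1],[0,0,0,0,1],[0,0,0,0,1]]]'

```text
time_s: 4.0
tcp_pos: [0.5172, 0.0228, 0.0685]
orientation: [[0.002, 0.072, 0.997], [-0.0, 0.997, -0.072], [-1.0, -0.0, 0.002]]
force: [-0.8, 0.2, 5.4]
finger_gap: 0.077
```

drive_tool --series '[[[0,0,0,0,1],[0,0,0,0,1],[0,0,0,0,1]]]'

```text
time_s: 4.3
tcp_pos: [0.5171, 0.0228, 0.0685]
orientation: [[0.002, 0.072, 0.997], [-0.0, 0.997, -0.072], [-1.0, -0.0, 0.002]]
force: [-1.5, -0.2, 6.2]
finger_gap: 0.084
```

drive_tool --series '[[[-0.004,0,0,0,1],[-0.008,0,0,0,1],[-0.012,0,0,0,1],[-0.016,0,0,0,1],[-0.019,0,0,0,1]]]'

```text
time_s: 4.8
tcp_pos: [0.5162, 0.0227, 0.0866]
orientation: [[0.0, 0.072, 0.997], [-0.0, 0.997, -0.072], [-1.0, -0.0, 0.0]]
force: [0.4, 0.2, -2.7]
finger_gap: 0.08
```

drive_tool --series '[[[0,0,0,0,1],[0,0,0,0,1]]]'

```text
time_s: 5.0
tcp_pos: [0.5161, 0.0227, 0.0863]
orientation: [[0.0, 0.072, 0.997], [-0.0, 0.997, -0.072], [-1.0, -0.0, 0.0]]
force: [-0.0, 0.4, -1.6]
finger_gap: 0.079
```

```bash
python3 -c "
from h import *
togo((.516,.0226,.066),-4.2)
s=status.state();print(s['force'],s['torque'])
for n in ['wrist','scene','top']:
    o=optics.snapshot(n); im=o['color']; cv2.imwrite(f'pics/{n}4.png',im[:,:,::-1])
    if n=='scene': cv2.imwrite('pics/scene4c.png',cv2.resize(im[170:310,190:390,::-1],None,fx=4,fy=4,interpolation=2))
"
```

```text
5.0 [0.5161 0.0227 0.0863] togo [ 0.0203 -0.0001 -0.0001] turn 0.0013 ang -4.13
[-0.00467035  0.41138545 -1.63678133] [ 0.08192531 -0.01560844 -0.00423338]
```

View pics/wrist4.png

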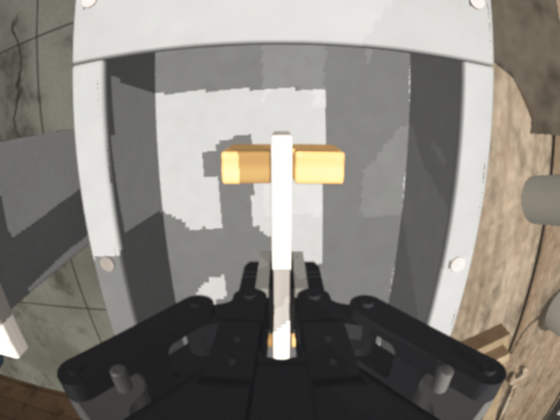

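View pics/scene4c.png

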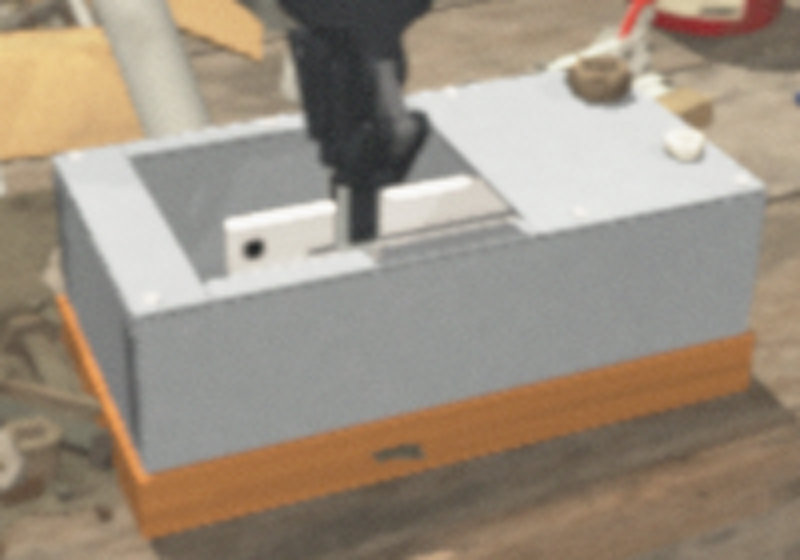

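```bash
cat >> h.py <<'E'
def onbar(o,uv,off=-.004,ang=-4.15):
    "ray with vertical plane of bar's near face: returns (along, z), along measured from TCP"
    s=status.state(); p=np.array(s["tcp_pos"]); a=np.radians(ang)
    n=np.array([np.cos(a),np.sin(a),0]); u=np.array([-np.sin(a),np.cos(a),0])
    K,R,t=map(np.array,(o["mtx"],o["R"],o["t"]))
    d=R.T@np.linalg.inv(K)@np.array([uv[0],uv[1],1.]); c=-R.T@t
    X=c+d*(((p-c)@n+off)/(d@n)); return np.round([(X-p)@u,X[2]],4)
E
python3 -c "
from h import *
o=optics.snapshot('scene')
for p in [(228,217),(335,203),(380,190),(470,178),(228,276)]: print(onbar(o,(p[0]/4+190-.37,p[1]/4+170-.37)))
"
```

```text
[0.0656 0.1146]
[0.0104 0.1111]
[-0.0135  0.1136]
[-0.0631  0.1107]
[0.0667 0.0815]
```

drive_tool --series '[[[-0.003,0,0,0,1],[-0.006,0,0,0,1],[-0.009,0,0,0,1],[-0.012,0,0,0,1],[-0.015,0,0,0,1]]]'

```text
time_s: 5.7
tcp_pos: [0.5159, 0.0227, 0.1009]
orientation: [[-0.0, 0.072, 0.997], [0.0, 0.997, -0.072], [-1.0, 0.0, -0.0]]
force: [1.9, -0.1, -10.2]
finger_gap: 0.078
```

```bash
python3 -c "
from h import *
s=status.state();print(s['tcp_pos'],s['force'],s['torque'])
o=optics.snapshot('scene'); im=o['color']
cv2.imwrite('pics/scene5c.png',cv2.resize(im[170:310,190:390,::-1],None,fx=4,fy=4,interpolation=2))
"
```

```text
[0.51590899 0.02266808 0.10085319] [  1.85961645  -0.07485448 -10.1914988 ] [ 0.64863809 -0.43470568  0.11451438]
```

View pics/scene5c.png

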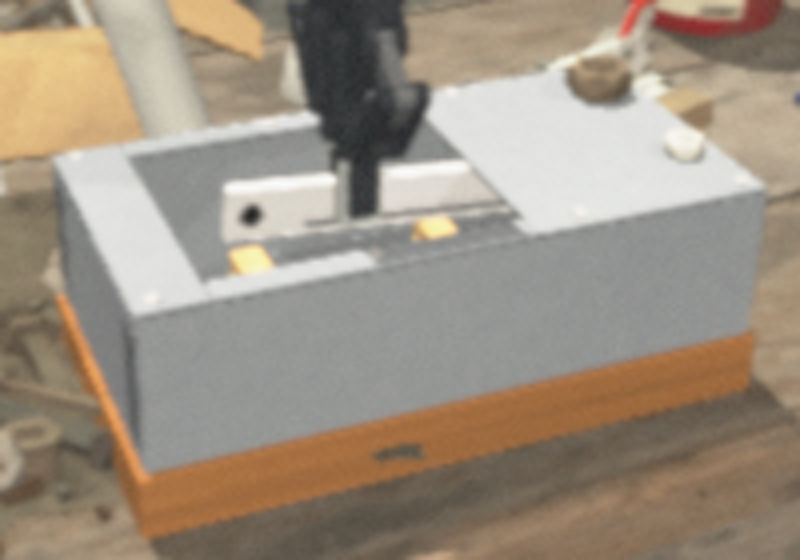

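drive_tool --series '[[[-0.003,0,0,0,1],[-0.006,0,0,0,1],[-0.009,0,0,0,1],[-0.012,0,0,0,1],[-0.015,0,0,0,1]]]'

```text
time_s: 6.25
tcp_pos: [0.5154, 0.0229, 0.1163]
orientation: [[-0.002, 0.072, 0.997], [0.0, 0.997, -0.072], [-1.0, -0.0, -0.002]]
force: [-0.8, -0.6, -9.1]
finger_gap: 0.078
```

drive_tool --series '[[[-0.003,0,0,0,1],[-0.006,0,0,0,1],[-0.009,0,0,0,1],[-0.012,0,0,0,1],[-0.015,0,0,0,1]]]'

```text
time_s: 6.75
tcp_pos: [0.5163, 0.0232, 0.1317]
orientation: [[0.001, 0.072, 0.997], [0.0, 0.997, -0.072], [-1.0, 0.0, 0.0]]
force: [-1.0, 1.8, -8.1]
finger_gap: 0.079
```

```bash
python3 -c "
from h import *
s=status.state();print(s['tcp_pos'],s['force'],s['torque'])
o=optics.snapshot('scene'); im=o['color']
cv2.imwrite('pics/scene6c.png',cv2.resize(im[170:310,190:390,::-1],None,fx=4,fy=4,interpolation=2))
"
```

```text
[0.51630504 0.02321643 0.1316771 ] [-0.95685472  1.75512501 -8.14235596] [1.04273491 0.06342783 0.02500656]
```

View pics/scene6c.png

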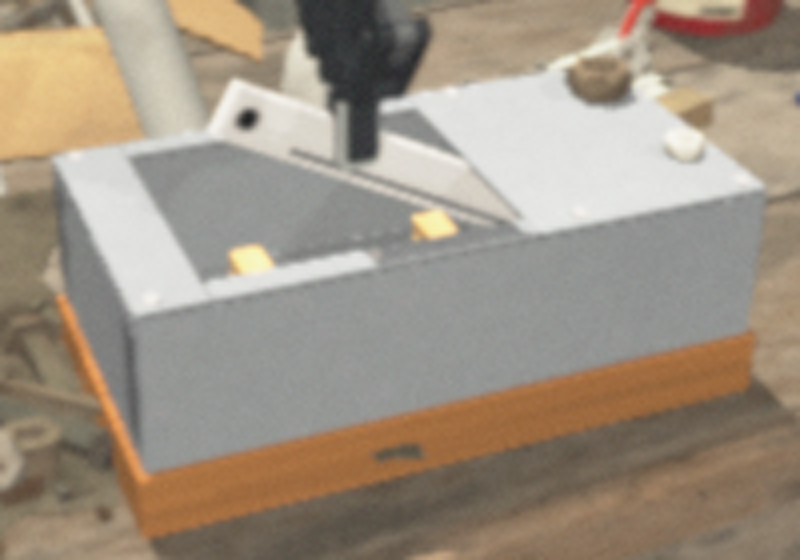

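```bash
python3 -c "
from h import *
o=optics.snapshot('scene')
q=[onbar(o,(p[0]/4+190-.37,p[1]/4+170-.37)) for p in [(232,80),(330,112),(460,155),(210,135),(345,168)]]
print(q)
d=q[0]-q[2];print(np.degrees(np.arctan2(d[1],d[0])))
"
```

```text
[array([0.0603, 0.186 ]), array([0.0119, 0.1611]), array([-0.0581,  0.1247]), array([0.0719, 0.1597]), array([0.0041, 0.1293])]
27.372251287230423
```

drive_tool --series '[[[0,0.005,0,0,1],[-0.004,0.014,0,0,1],[-0.009,0.023,0,0,1],[-0.014,0.032,0,0,1],[-0.018,0.041,0,0,1]]]'

```text
time_s: 7.35
tcp_pos: [0.5197, 0.0648, 0.1503]
orientation: [[0.002, 0.071, 0.997], [-0.0, 0.997, -0.071], [-1.0, 0.0, 0.002]]
force: [0.7, 0.2, -1.5]
finger_gap: 0.077
```

drive_tool --series '[[[-0.005,0.01,0,0,1],[-0.01,0.02,0,0,1],[-0.015,0.03,0,0,1],[-0.02,0.04,0,0,1],[-0.028,0.055,0,0,1]]]'

```text
time_s: 7.85
tcp_pos: [0.5228, 0.1185, 0.1773]
orientation: [[-0.001, 0.073, 0.997], [-0.001, 0.997, -0.073], [-1.0, -0.001, -0.001]]
force: [-0.9, 0.8, -1.3]
finger_gap: 0.077
```

```bash
python3 -c "
from h import *
s=status.state();print(s['tcp_pos'],s['force'],s['torque'])
o=optics.snapshot('scene'); im=o['color']
cv2.imwrite('pics/scene7c.png',cv2.resize(im[140:290,190:390,::-1],None,fx=4,fy=4,interpolation=2))
"
```

```text
[0.52281558 0.11854952 0.17733962] [-0.90490809  0.75524231 -1.25639228] [-0.02257774  0.0108556  -0.01256088]
```

View pics/scene7c.png

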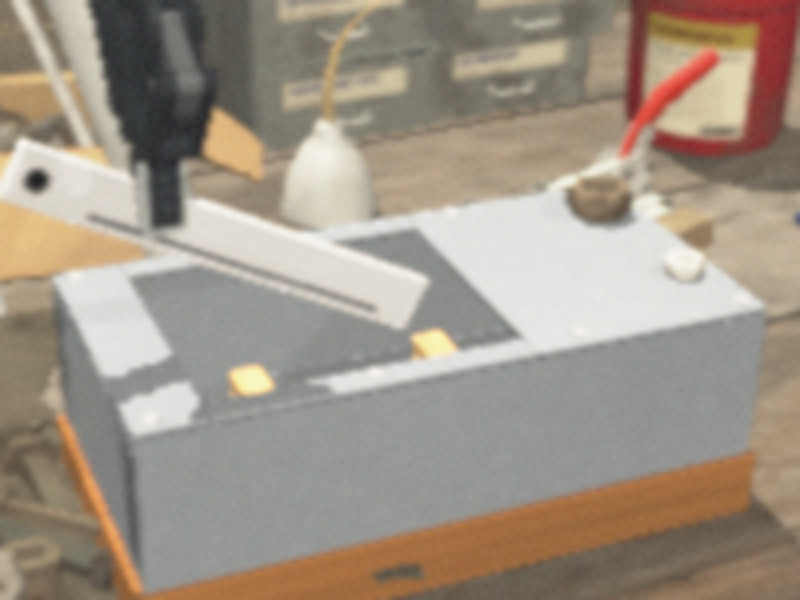

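drive_tool --series '[[[-0.01,0,0,0,1],[-0.025,0,0,0,1],[-0.04,0,0,0,1],[-0.045,-0.01,0,0,1],[-0.045,-0.02,0,0,1]]]'

```text
time_s: 8.4
tcp_pos: [0.5223, 0.0975, 0.2237]
orientation: [[0.003, 0.072, 0.997], [-0.0, 0.997, -0.072], [-1.0, -0.0, 0.003]]
force: [0.3, -1.5, -1.6]
finger_gap: 0.078
```

drive_tool --series '[[[0,-0.01,0,0,1],[0,-0.02,0,0,1],[0,-0.03,0,0,1],[0,-0.04,0,0,1],[0,-0.045,0,0,1]]]'

```text
time_s: 8.9
tcp_pos: [0.5182, 0.052, 0.222]
orientation: [[-0.001, 0.074, 0.997], [-0.001, 0.997, -0.074], [-1.0, -0.001, -0.001]]
force: [0.8, 0.8, -1.3]
finger_gap: 0.079
```

```bash
python3 -c "
from h import *
s=status.state();print(s['tcp_pos'],s['force'],s['torque'])
o=optics.snapshot('scene'); im=o['color']
cv2.imwrite('pics/scene8c.png',cv2.resize(im[120:270,190:390,::-1],None,fx=4,fy=4,interpolation=2))
"
```

```text
[0.51816939 0.05201076 0.22195911] [ 0.77074503  0.77359917 -1.33433599] [ 0.04844237 -0.00571455  0.01283111]
```

View pics/scene8c.png

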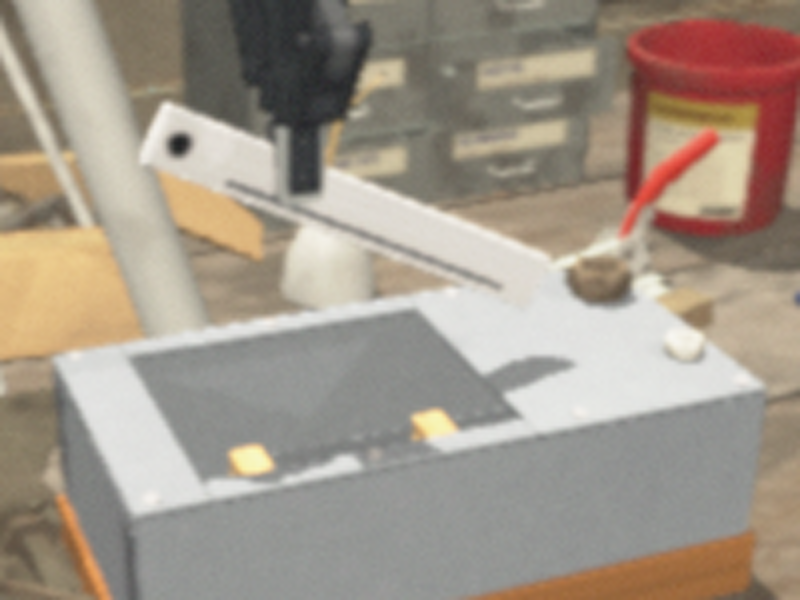

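```bash
python3 -c "
from h import *
o=optics.snapshot('scene')
q=[onbar(o,(p[0]/4+190-.37,p[1]/4+120-.37)) for p in [(168,103),(140,162),(553,265),(522,305)]]
print(q)
d=q[0]-q[2];print(np.degrees(np.arctan2(d[1],d[0])))
s=np.array(status.state()['tcp_pos']);u=np.array([.0724,.9974]);print('tail case y',(s[:2]+u*q[3][0]-[.5137,-.0053])@u, (s[:2]-[.5137,-.0053])@[.9974,-.0724])
"
```

```text
[array([0.0576, 0.2744]), array([0.0714, 0.2494]), array([-0.1365,  0.1663]), array([-0.1204,  0.1469])]
29.11472030978406
tail case y -0.06241804714103865 0.00038980199245641317
```

drive_tool --series '[[[0.01,0,0,0,1],[0.02,0,0,0,1],[0.027,0.001,0,0,1],[0.033,0.005,0,0,1],[0.039,0.008,0,0,1]]]'

```text
time_s: 9.5
tcp_pos: [0.5191, 0.0627, 0.1833]
orientation: [[0.0, 0.071, 0.997], [0.0, 0.997, -0.071], [-1.0, 0.0, 0.0]]
force: [-0.3, 3.5, 3.0]
finger_gap: 0.077
```

drive_tool --series '[[[0.005,0.002,0,0,1],[0.01,0.005,0,0,1],[0.015,0.007,0,0,1],[0.02,0.01,0,0,1],[0.025,0.012,0,0,1]]]'

```text
time_s: 10.0
tcp_pos: [0.5199, 0.0734, 0.1578]
orientation: [[0.0, 0.072, 0.997], [-0.001, 0.997, -0.072], [-1.0, -0.001, 0.0]]
force: [-0.2, 0.9, 2.8]
finger_gap: 0.077
```

```bash
python3 -c "
from h import *
s=status.state();print(s['tcp_pos'],s['force'],s['torque'])
o=optics.snapshot('scene'); im=o['color']
cv2.imwrite('pics/scene9c.png',cv2.resize(im[120:270,190:390,::-1],None,fx=4,fy=4,interpolation=2))
"
```

```text
[0.51992534 0.07336919 0.15777989] [-0.19034888  0.87220346  2.7827023 ] [-0.35940783  0.04228051  0.06448817]
```

View pics/scene9c.png

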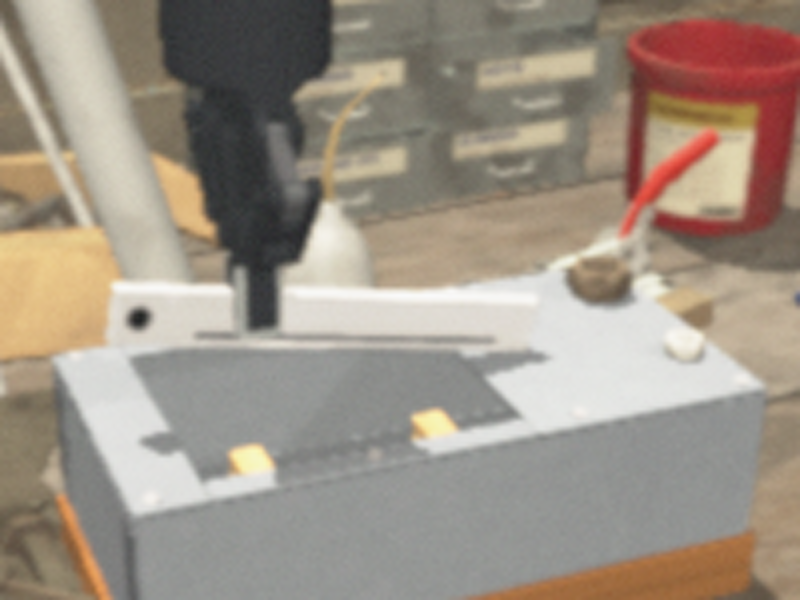

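drive_tool --series '[[[0.006,0.002,0,0,1],[0.012,0.003,0,0,1],[0.018,0.005,0,0,1],[0.023,0.006,0,0,1],[0.028,0.006,0,0,1]]]'

```text
time_s: 10.55
tcp_pos: [0.5202, 0.0801, 0.1298]
orientation: [[0.0, 0.072, 0.997], [0.001, 0.997, -0.072], [-1.0, 0.001, -0.0]]
force: [0.3, 2.7, 3.7]
finger_gap: 0.082
```

```bash
python3 -c "
from h import *
s=status.state();print(s['tcp_pos'],s['force'],s['torque'])
o=optics.snapshot('scene'); im=o['color']
cv2.imwrite('pics/scene10c.png',cv2.resize(im[150:270,190:350,::-1],None,fx=5,fy=5,interpolation=2))
"
```

```text
[0.52021216 0.0801036  0.12979597] [0.34852351 2.6584993  3.66330775] [-0.05138686  0.03633048 -0.07932821]
```

View pics/scene10c.png

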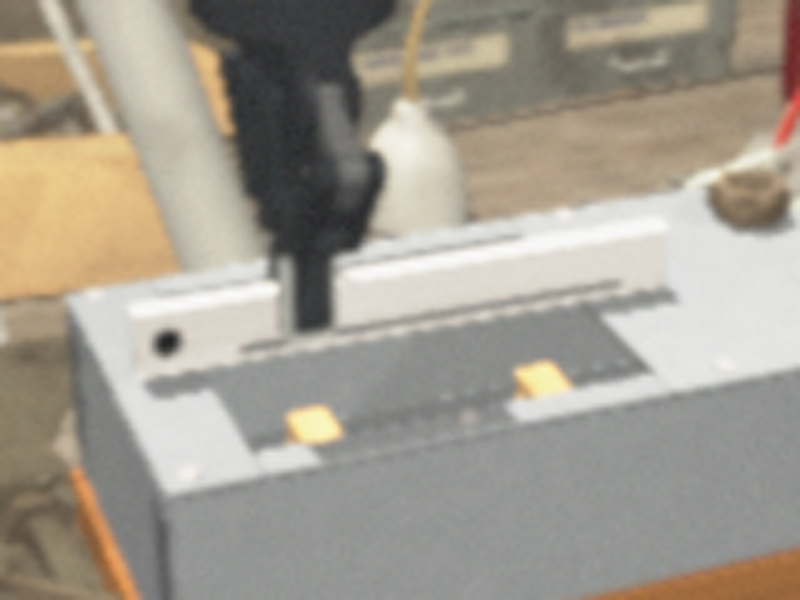

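drive_tool --series '[[[0.001,0,0,0,1],[0.002,0,0,0,1],[0.003,0,0,0,1],[0.003,0,0,0,1]]]'

```text
time_s: 11.0
tcp_pos: [0.5203, 0.08, 0.1286]
orientation: [[0.0, 0.072, 0.997], [-0.0, 0.997, -0.072], [-1.0, -0.0, 0.0]]
force: [-2.8, 1.8, 10.3]
finger_gap: 0.079
```

```bash
python3 -c "
from h import *
s=status.state();print(s['tcp_pos'],s['force'],s['torque'])
o=optics.snapshot('scene'); im=o['color']
cv2.imwrite('pics/scene11c.png',cv2.resize(im[150:270,190:350,::-1],None,fx=5,fy=5,interpolation=2))
"
```

```text
[0.52025509 0.07998542 0.12855185] [-2.76713552  1.82201795 10.32075959] [-0.21953601  0.74366836 -0.01282167]
```

View pics/scene11c.png

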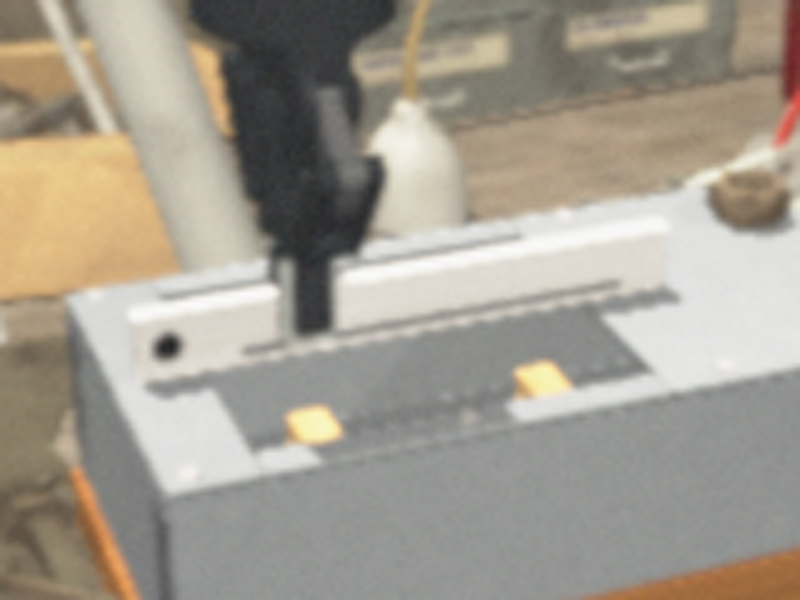

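drive_tool --series '[[[-0.01,0,0,0,1],[-0.025,0,0,0,1],[-0.045,0,0,0,1],[-0.065,0,0,0,1],[-0.085,0,0,0,1]]]'

```text
time_s: 11.55
tcp_pos: [0.52, 0.0791, 0.2135]
orientation: [[-0.0, 0.073, 0.997], [-0.0, 0.997, -0.073], [-1.0, -0.0, -0.0]]
force: [0.5, 0.6, -1.2]
finger_gap: 0.078
```

drive_tool --series '[[[-0.02,0,0,0,1],[-0.035,0,0,0,1],[-0.05,0,0,0,1],[-0.055,0,0,0,1],[-0.055,0,0,0,1]]]'

```text
time_s: 12.05
tcp_pos: [0.5206, 0.0794, 0.2681]
orientation: [[0.002, 0.072, 0.997], [-0.0, 0.997, -0.072], [-1.0, 0.0, 0.002]]
force: [0.1, -0.0, -1.7]
finger_gap: 0.074
```

drive_tool --series '[[[0,0,0,0,1],[0,0,0,0,1],[0,0,0,0,1],[0,0,0,0,1],[0,0,0,0,1]]]'

```text
time_s: 12.55
tcp_pos: [0.5201, 0.0796, 0.267]
orientation: [[-0.001, 0.072, 0.997], [-0.0, 0.997, -0.072], [-1.0, -0.0, -0.0]]
force: [0.2, -0.6, -2.4]
finger_gap: 0.076
```

```bash
python3 -c "
from h import *
s=status.state();print(s['tcp_pos'],s['force'],s['torque'],np.abs(s['qvel']).max())
for n in ['scene','top']:
    o=optics.snapshot(n); im=o['color']; cv2.imwrite(f'pics/{n}12.png',im[:,:,::-1])
    if n=='scene': cv2.imwrite('pics/scene12c.png',cv2.resize(im[90:240,190:390,::-1],None,fx=4,fy=4,interpolation=2))
"
```

```text
[0.52010748 0.07959895 0.26696775] [ 0.22990373 -0.60508317 -2.3969257 ] [ 0.07347138 -0.04293676  0.02816561] 0.169856548462891
```

View pics/scene12c.png

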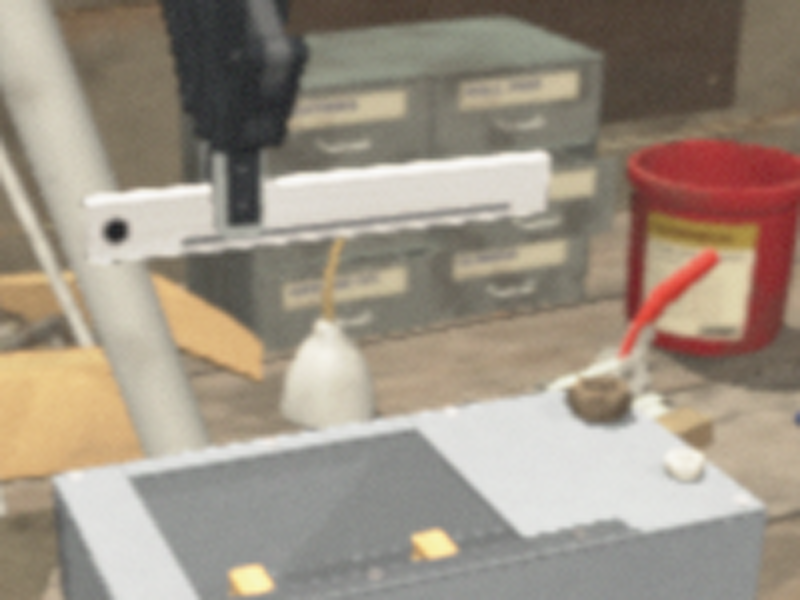

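View pics/top12.png

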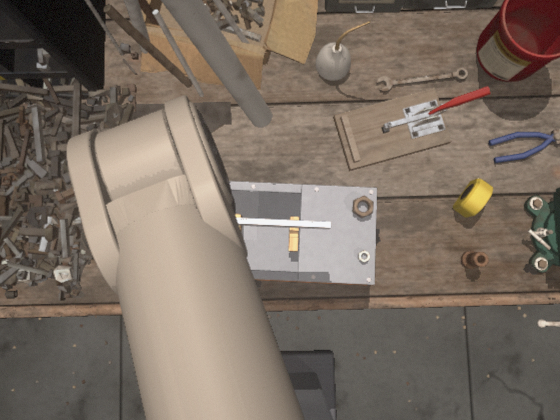

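```bash
python3 -c "
from h import *
o=optics.snapshot('scene')
q=[onbar(o,(p[0]/4+190-.37,p[1]/4+90-.37)) for p in [(86,199),(549,153),(90,262),(546,213)]]
print(q)
for a,b in((0,1),(2,3)):
  d=q[a]-q[b];print(np.degrees(np.arctan2(d[1],d[0])))
a=cv2.imread('pics/top0.png');b=cv2.imread('pics/top12.png')
print('nut diffs',cv2.absdiff(a,b)[193:220,348:378].max(),cv2.absdiff(a,b)[246:268,354:374].max())
"
```

```text
[array([0.0653, 0.2892]), array([-0.1532,  0.2858]), array([0.0656, 0.2614]), array([-0.1536,  0.2568])]
0.8914870921483494
1.2021984782005606
nut diffs 37 38
```

```bash
python3 -c "
from h import *
a=cv2.imread('pics/top0.png');b=cv2.imread('pics/top12.png')
for (y0,y1,x0,x1) in ((190,224,345,382),(243,271,350,378)):
    print(cv2.phaseCorrelate(a[y0:y1,x0:x1].mean(2),b[y0:y1,x0:x1].mean(2)))
s=status.state();print(s['tcp_pos'],s['finger_gap'],s['force'])
r.hand_in()
"
```

```text
((0.0028318525158468333, 0.012695103241064487), 0.9940735366722635)
((-0.05066273247274289, 0.06029677767675956), 0.9256731124322198)
[0.5201979  0.07962148 0.26715338] 0.07653936640528358 [ 0.26577868  0.46804384 -1.76096206]
the job is handed in; nothing more can be done
```

The straightedge is out of the case and held in the gripper, level and on edge. I handed the job in at about 13 s of the 48 s allowed.

**How it went:**
- I gripped the bar between the rests and lifted it about 18 mm, straight up and level, while it was still under the top.
- The interface cannot tilt the tool, so I tilted the bar in the grip. I raised it so the opening's edge turned it about 27° lead-end up, with about 10 N at the wrist, then drew it out diagonally.
- I levelled it by pressing it gently onto the bare part of the case's top, about 10 N, well away from the nuts. Then I lifted it clear.

**Last checks:**
- **Level:** the scene camera shows the bar within about 1° of level (0.9° by the upper edge, 1.2° by the lower). Calibration error alone could account for that.
- **Clearance:** the underside is about 136 mm above the case's top.
- **At rest:** the pose was steady between readings, and the remaining force of about 2 N roughly matches the bar's own weight, so it touches nothing else.
- **Nuts:** both moved less than 0.1 pixel compared with the first picture. A raw pixel comparison over the nuts showed differences up to 38 grey levels, which I took as image noise.

No check failed.

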